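# Work the twine spool off its bayonet stand and bring it to the board

### The arm

A 6-joint arm with a two-finger parallel gripper is mounted at the origin on a cart in front of the work surface, level with it; the furniture and walls round the work are solid. World frame = base frame: x ahead of the robot, y to its left, z up, the work surface at z = 0. Lengths are in m, angles in rad, forces in N, time in s.
With the tool pointing down it reaches from about 0.325 to 0.85 m from the base axis. Payload 15.5 kg.
Tool frame: the origin (TCP) lies at the very end of the fingers, on their centre line; the grasp point (between the pads) lies 19 mm behind it (robot.grip_point_offset is the distance from the TCP to the grasp point, in m); z points along the fingers, y is the line along which they close (so a half turn about z gives the same grasp; the last joint's range is limited). The gripper opens to 91 mm and grips with 3 to 60 N. Pads are 32 mm wide; open, the fingers measure 118 mm over their backs; the gripper's body (76 mm by 178 mm) begins 60 mm behind the grasp point.
Start: joints at [-1.242, 0.494, 1.345, -0, 1.302, -0.096], TCP at [0.257, -0.57, 0.214] pointing down, gripper open.
Joint ranges: [-2.91, 2.91], [-0.82, 2.16], [0.22, 2.67], [-1.22, 4.37], [0.12, 2.79], [-3.08, 3.08]. Speed limits (rad/s): [1.89, 1.89, 2.57, 3.01, 3.01, 3.01].

### API

Orientations are given as a rotation vector (axis times angle).
In Python, from rig import robot gives the robot as it stands. The module is installed in compiled form; this text tells all that it offers.
- The arm moves only by the shell command python3 -m creep 'ROWS'. ROWS is JSON, a list of rows, each a list of 5 numbers: the finger opening in mm, from 0 to 91.2, then the shift along the world's x, y, z in mm, then the turn about the world's z in rad. In form: [[claw, tx, ty, tz, spin], ...]. A call has exactly 10 rows; each row shifts and turns the commanded pose from where the row before left it; what a row does not reach is not made up. A row lasts 1/12 s, in which the tool goes at most 41.7 mm and 7.16 degrees, less where a joint would pass 70% of its speed; a pose out of reach is approached as far as the arm can. A call is refused whole if a number of a shift passes 41.7 or a number of a turn 0.125, either way. A call with a gripper value outside its range is refused whole. The fingers move at their own pace and stop on an object; the grip force is fixed at half the most. Time passes only in rows, so rows that do not move let the fingers close, or fill a call up. It gives the time, the measured TCP pose, the force, the opening and the grip force at its end, in the units of the state.
- robot.get_obs(): the state, without advancing time (a new reading comes with each control period).
- robot.capture(name): name is "scene" or "top" or "wrist"; returns the picture (420x560x3 uint8, red, green, blue); there is no depth.
- robot.camera_params(name): a dict with "K" (3x3 intrinsics, pixels), "k1" (the pictures are not rectified: a ray, as slopes to the right and down, at radius r is drawn at 1 + k1 r^2 times it, then the intrinsics apply), "rvec" (rotation vector, rad) and "tvec" (3), from world to camera coordinates, as OpenCV has them. Camera axes: x right, y down, z forward; pixel columns grow to the right and rows downward; lengths in m; the calibration is good to about 2 mm. A picture is of the moment at which its call begins: read the wrist's pose just before it. camera_params takes no time and is no camera call; for the wrist camera it gives the pose at the moment of the call.
- robot.job_done(): hands the job in; it is judged then, once.
The state is a dict: "time_s": time; "q": joint angles; "qvel": joint speeds; "joint_torque": joint torques, N m; "eef_pos": TCP position; "eef_rot": TCP orientation; "contact_force": force on the tool from outside, world axes, zero at the start; "wrist_torque": the same for the moment, N m; "grip_width": finger opening in m; "grasp_force": force on a finger pad.
Only numpy, scipy, OpenCV 4.12 (cv2) and the standard library are available. Lean on these libraries where they do the work, as an engineer would, in place of code of your own. Each camera call takes 0.05 s, during which the arm holds its last target. There are 200 camera calls.

### The job

Bring the spool of kitchen twine to the chopping board, where a roast is to be tied. A bayonet lock hidden deep in its core holds the spool on its stand: ease it up only lightly, turn it until you feel it come free, draw it straight up off the spindle, then set it down gently, upright, on the flat of the board. Do not drag, lift or tip the stand, and leave the onion, the garlic and the timer where they are.

Things in the scene. Friction and masses are not known exactly. Their poses are not given: they have to be found in the camera images.
- spool: Spool of natural twine, 92 mm tall, 0.26 kg (varies by a third), on the stand with the spindle through its hollow core (33 mm bore, open at the top); it turns freely there. Two pale beech flanges, 62 mm in diameter, the top one 10 mm thick, the foot 8 mm; twine wound to 56 mm between them. Grip it across the top flange. Origin: centre of its underside; z up along its axis.
- spool_top (a point): Centre of the spool's top face, 92 mm above its origin. The spool comes off only at two headings, half a turn apart, each good within about 20 degrees; at any other heading it rises 5 mm and is then stopped hard by the lock. These headings cannot be seen from outside, follow from no listed pose, differ every time and are at least 28 degrees away at the start.
- stand: Twine stand standing loose on the worktop: round black cast-iron foot, 124 mm in diameter, 20 mm high, 1.8 kg, a small steel cutter blade near its edge, and an upright steel spindle, 12 mm thick, in the middle, whose brass tip is 122 mm above the worktop (10 mm above the seated spool). The spindle does not turn with the spool. Origin: centre of its underside, z up.
- stand_seat (a point): Centre of the flat seat under the spool, 20 mm above the worktop, on the spindle axis; lip round it 4.5 mm high, 67 mm inside. The lock, hidden in the core: two opposed lugs on the spindle (26 mm end to end, 8 wide, 6 thick, undersides 13 mm above the seat) pass the spool's foot only through its straight slot, 34 x 18 mm. The spindle's heading in the foot is not given.
- chopping_board: Pale wooden paddle board, fixed on the worktop, 18 mm thick, 240 mm (its x) by 360 mm (its y). Origin: centre of its underside; z up. Its flat runs from y = -0.08 to y = +0.18 in its frame; the narrower handle takes the -y end. The onion and the garlic lie on its +y part (y about 0.11 to 0.14); the middle is free.
- onion: Red onion, 64 x 67 mm, 71 mm high, loose on the +y part of the board. Origin: centre of its underside.
- garlic: Garlic bulb, 60 mm across, 59 mm high, loose on the +y part of the board. Origin: centre of its underside.
- kitchen_timer: Cream round kitchen timer, 65 mm in diameter, 47 mm high, loose on the worktop behind the stand. Origin: centre of its underside.
There are look-alikes about, which are no part of the job. There is more than one size of the spool; the job needs the smaller.

How it is judged:
On the way:
1. the spool has been drawn clear of the spindle's tip, the stand still standing on the worktop (z of spool in the frame of stand above 0.124 m and height (world z) of stand below 0.01 m and angle between stand's own z axis and vertical below 0.1 rad), for 0.1 s.
At the end, for the whole second after the job is handed in: Spool upright (0.08 rad) and still on the flat of the board, centre within 100 mm of the long centre line, y -0.06 to +0.155 in the board frame, underside within 4 mm of the board top. Stand flat and within 30 mm of its start; onion, garlic and timer within 30 mm of theirs (x of spool in the frame of chopping_board between -0.1 and 0.1 m and y of spool in the frame of chopping_board between -0.06 and 0.155 m and z of spool in the frame of chopping_board between 0.014 and 0.022 m and angle between spool's own z axis and vertical below 0.08 rad and linear speed of spool below 0.02 m/s and height (world z) of stand below 0.01 m and angle between stand's own z axis and vertical below 0.05 rad and distance of each of stand, onion, garlic, kitchen_timer from where it was at the start of the episode below 0.03 m); the robot touches nothing.
It fails at once if the stand is lifted more than 15 mm, dragged more than 30 mm from its place, or tipped more than 0.25 rad (height (world z) of stand above 0.015 m or distance of stand from where it was at the start of the episode above 0.03 m or angle between stand's own z axis and vertical above 0.25 rad).
It fails at once if the onion, the garlic or the timer is moved more than 30 mm (distance of any of onion, garlic, kitchen_timer from where it was at the start of the episode above 0.03 m).
It fails at once if the spool is dropped (moves faster than 0.45 m/s, a free fall of 10 mm, while the fingers do not touch it) or banged down on the board (more than 60 N) ((linear speed of spool above 0.45 m/s and contact force between the fingers and spool below 0.01 N) or contact force between spool and chopping_board above 60 N).
It also fails if it takes over 51 s, if anything falls off the work surface, if the arm or the gripper's body presses on something with over 40 N, if the wrist force passes 120 N, or if a joint passes its speed limit or range.

## Working session

There is one attempt and no reset: what is moved stays moved. The work goes in short steps, Python scripts to look and compute and a shell command to move; the robot and the scene stay as the last step left them, time stands still between calls to the robot, and variables do not carry over. Pictures are saved under pics/ and viewed, at most 10 in all, crops included, and the job is handed in when it is done.

```bash
mkdir -p pics; cat > h.py <<'E'
import numpy as np, cv2
from rig import robot
def cap(n,f):
    p=robot.camera_params(n); im=robot.capture(n); cv2.imwrite('pics/'+f,im[:,:,::-1]); np.save('pics/'+f+'.npy',p,allow_pickle=True); return im,p
def ray(p,u,v):
    K=np.array(p['K']);d=np.array([(u-K[0,2])/K[0,0],(v-K[1,2])/K[1,1]]);s=d.copy()
    for _ in range(20): s=d/(1+p['k1']*(s@s))
    R=cv2.Rodrigues(np.array(p['rvec'],float))[0]
    return -R.T@np.array(p['tvec'],float).ravel(), R.T@np.array([s[0],s[1],1.])
def plane(p,u,v,z):
    c,d=ray(p,u,v); return c+d*(z-c[2])/d[2]
def tri(a,b):
    (c1,d1),(c2,d2)=a,b
    t=np.linalg.lstsq(np.c_[d1,-d2],c2-c1,rcond=None)[0]
    x,y=c1+t[0]*d1,c2+t[1]*d2
    return (x+y)/2,np.linalg.norm(x-y)
def load(f): return np.load('pics/'+f+'.npy',allow_pickle=True).item()
E
python3 - <<'E'
from h import *
a,_=cap('scene','s0.png'); b,_=cap('top','t0.png')
print(robot.get_obs()['eef_pos'],robot.get_obs()['eef_rot'],robot.get_obs()['time_s'],robot.camera_params('top'))
E
```

```text
[ 0.25690733 -0.56939247  0.21340877] [-3.07030268e+00 -6.60471051e-01  2.24516925e-04] 0.1 {'K': array([[510.85537868,   0.        , 279.73034629],
       [  0.        , 510.85537868, 211.86594296],
       [  0.        ,   0.        ,   1.        ]]), 'k1': 0.0223314543001378, 'rvec': array([ 2.09291321, -2.12642766,  0.22485949]), 'tvec': array([0.11587035, 0.4886124 , 1.41527261])}
```

View pics/s0.png

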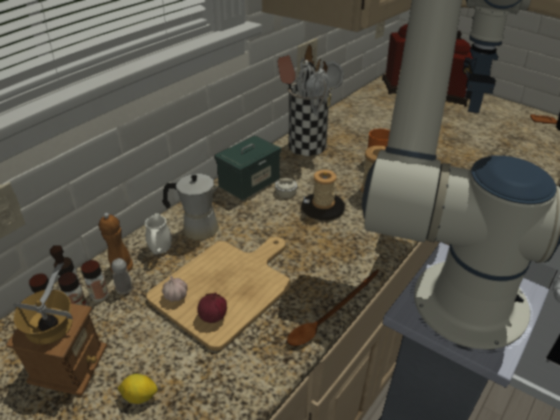

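View pics/t0.png

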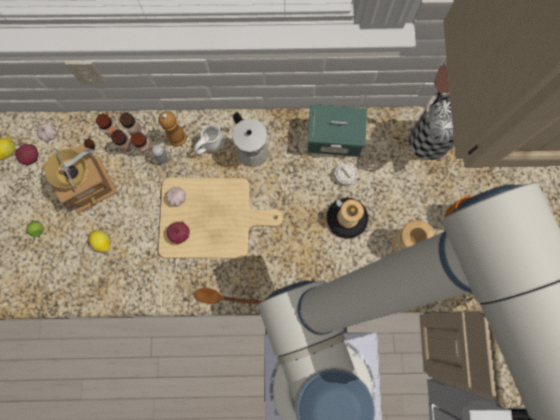

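Scene view: a pale spool on a black foot at (324,190), with the timer beside it at (287,187), and a larger spool partly hidden at (378,160). Top view: a spool on a black foot at (350,213), timer at (345,174), a bigger flange at (418,236), board centred near (205,218), onion (178,232), garlic (176,196). The candidates are (350,213) and (418,236). The first fits because it is smaller and sits on the black stand; I'll confirm with a crop.

```bash
python3 - <<'E'
import cv2,numpy as np
t=cv2.imread('pics/t0.png')[150:270,310:450]; s=cv2.imread('pics/s0.png')[130:230,270:410]
t=cv2.resize(t,(560,480)[:2],interpolation=3);s=cv2.resize(s,None,fx=4,fy=4,interpolation=3)
t=cv2.resize(cv2.imread('pics/t0.png')[150:270,310:450],(400,343),interpolation=3);s=cv2.resize(cv2.imread('pics/s0.png')[130:230,270:410],(400,286),interpolation=3)
cv2.imwrite('pics/c0.png',np.hstack([t,np.pad(s,((0,57),(0,0),(0,0)))]))
E
```

```text
(no output)
```

View pics/c0.png

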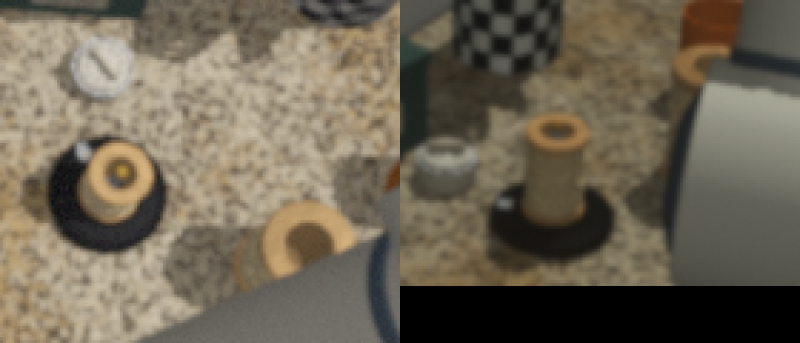

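The crop confirms it. The left spool, at top-view (353,210), is the smaller one and stands on the black foot with a brass tip in its bore. The one at (418,235) is bigger and has no stand. Next I measure from two views.

```bash
python3 - <<'E'
from h import *
def hsv(f): return cv2.cvtColor(cv2.imread('pics/'+f),cv2.COLOR_BGR2HSV)
def blob(m,near):
    n,l,s,c=cv2.connectedComponentsWithStats(m.astype('uint8'))
    k=[i for i in range(1,n) if s[i,4]>25]; i=min(k,key=lambda i:np.hypot(*(c[i]-near)))
    cn=max(cv2.findContours((l==i).astype('uint8'),0,1)[0],key=len)
    return c[i],s[i],cn
T,S=hsv('t0.png'),hsv('s0.png'); pt,ps=load('t0.png'),load('s0.png')
print('T',[T[y,x].tolist() for x,y in[(345,213),(353,202),(362,210),(344,222),(330,225)]])
print('S',[S[y,x].tolist() for x,y in[(325,172),(315,177),(325,182),(325,192)]])
a,b=ray(pt,353,210.2),ray(ps,325,176); print('top tri',tri(a,b))
print('top plane',plane(pt,353,210.2,.112),plane(ps,325,176,.112))
m=(T[...,2]<60); c,s,cn=blob(m,(345,222)); e=cv2.fitEllipse(cv2.convexHull(cn)); print(e,plane(pt,*e[0],.02))
m=(S[...,2]<60); c,s,cn=blob(m,(323,208)); e=cv2.fitEllipse(cv2.convexHull(cn)); print(e,plane(ps,*e[0],.02))
m=(T[...,0]<25)&(T[...,0]>10)&(T[...,1]>75)&(T[...,2]>130); m[:,:150]=0
m=cv2.morphologyEx(m.astype('uint8'),cv2.MORPH_OPEN,np.ones((5,5)))
c,s,cn=blob(m,(210,218)); print(s); q=cv2.boxPoints(cv2.minAreaRect(cn)); print([plane(pt,*x,.018).round(3).tolist() for x in q], q.round().tolist())
for n,u,v,z in[('timer',345,174,.047),('onion',178,232,.05),('garlic',176,196,.04)]: print(n,plane(pt,u,v,z))
E
```

```text
T [[17, 103, 200], [18, 105, 212], [18, 107, 201], [21, 71, 119], [140, 29, 26]]
S [[18, 154, 137], [17, 132, 135], [16, 135, 117], [21, 89, 95]]
top tri (array([ 0.48098223, -0.09431977,  0.1049093 ]), np.float64(0.001095576022107859))
top plane [ 0.47894904 -0.09350006  0.112     ] [ 0.47582938 -0.08490412  0.112     ]
((346.62298583984375, 217.8308868408203), (38.75408935546875, 40.92206573486328), 101.58071899414062) [ 0.47629364 -0.08749562  0.02      ]
((321.2947082519531, 207.67498779296875), (31.600135803222656, 45.5608024597168), 78.84443664550781) [ 0.46892533 -0.06450665  0.02      ]
[ 158  174  160  101 7960]
[[0.375, 0.479, 0.018], [0.648, 0.455, 0.018], [0.577, -0.034, 0.018], [0.308, 0.008, 0.018]] [[152.0, 256.0], [163.0, 165.0], [327.0, 185.0], [316.0, 276.0]]
timer [ 0.60178566 -0.08473648  0.047     ]
onion [0.43678604 0.39895058 0.05      ]
garlic [0.54511913 0.40955654 0.04      ]
```

```bash
python3 -m creep '[[91,10,25,24,0],[91,15,32,20,0],[91,15,32,20,0],[91,15,32,20,0],[91,15,32,16,0],[91,15,32,0,0],[91,15,32,0,0],[91,15,32,0,0],[91,15,32,0,0],[91,15,32,0,0]]'; python3 -m creep '[[91,15,32,0,0],[91,15,32,0,0],[91,15,32,0,0],[91,10,20,0,0],[91,5,10,0,0],[91,0,0,0,0],[91,0,0,0,0],[91,0,0,0,0],[91,0,0,0,0],[91,0,0,0,0]]'
python3 - <<'E'
from h import *
cap('wrist','w1.png'); o=robot.get_obs(); print(o['eef_pos'],o['eef_rot'],o['q'],o['time_s'])
E
```

```text
time_s: 0.93
eef_pos: [0.4022, -0.255, 0.3138]
eef_rot: [-3.071, -0.66, 0.0]
contact_force: [1.0, -0.4, 0.3]
grip_width: 0.0908
grasp_force: 0.0
time_s: 1.77
eef_pos: [0.4617, -0.1316, 0.3139]
eef_rot: [3.072, 0.658, -0.0]
contact_force: [-0.4, -0.3, 0.0]
grip_width: 0.0908
grasp_force: 0.0
[ 0.46173228 -0.13150034  0.31391686] [ 3.07172690e+00  6.58690304e-01 -1.04161137e-04] [-4.01865972e-01  1.93454066e-01  1.53195011e+00 -6.83048378e-05
  1.41622207e+00  7.46465921e-01] 1.8167
```

View pics/w1.png

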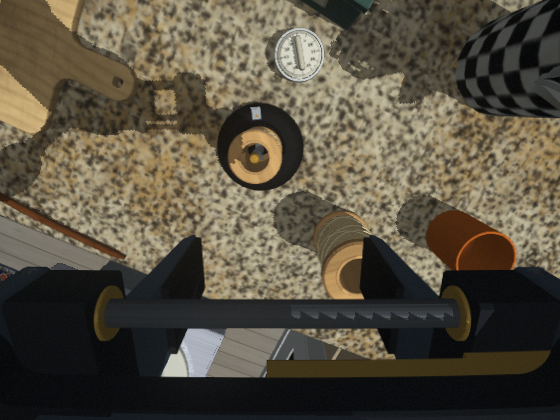

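The wrist view shows the spool flange at (257,155) with the brass tip in its bore, the foot around it at (260,146) with the blade at (255,113), the timer at (299,54), and the bigger spool at (350,270). I'll take a second wrist view from lower down and triangulate.

```bash
python3 -m creep '[[91,8,20,-20,0],[91,8,20,-20,0],[91,0,0,-20,0],[91,0,0,-20,0],[91,0,0,-10,0],[91,0,0,0,0],[91,0,0,0,0],[91,0,0,0,0],[91,0,0,0,0],[91,0,0,0,0]]'
cat > m.py <<'E'
from h import *
def flange(f,near,R):
    b=cv2.imread('pics/'+f);H=cv2.cvtColor(b,cv2.COLOR_BGR2HSV)
    m=((H[...,0]<22)&(H[...,0]>8)&(H[...,1]>90)&(H[...,2]>90)).astype('uint8')
    k=np.zeros_like(m);cv2.circle(k,near,R,1,-1);m&=k
    m=cv2.morphologyEx(m,cv2.MORPH_OPEN,np.ones((3,3)))
    cn=max(cv2.findContours(m,0,1)[0],key=cv2.contourArea); e=cv2.fitEllipse(cv2.convexHull(cn))
    d=((H[...,2]<50)).astype('uint8');kk=np.zeros_like(m);cv2.circle(kk,near,R*2,1,-1);d&=kk
    d=cv2.morphologyEx(d,cv2.MORPH_OPEN,np.ones((5,5)))
    g=cv2.fitEllipse(cv2.convexHull(max(cv2.findContours(d,0,1)[0],key=cv2.contourArea)))
    cv2.ellipse(b,e,(255,0,0),1);cv2.ellipse(b,g,(0,0,255),1);return e,g,b
E
python3 - <<'E'
from h import *
cap('wrist','w2.png'); o=robot.get_obs(); print(o['eef_pos'],o['time_s'])
from m import *
p=load('w2.png')
R=cv2.Rodrigues(np.array(p['rvec']))[0]
x=np.array([.478,-.091,.112]); c=R@x+p['tvec']; u=(p['K']@(c/c[2]))[:2]; print('pred',u)
e1,g1,b1=flange('w1.png',(257,155),33); e2,g2,b2=flange('w2.png',tuple(int(v) for v in u),60)
print(e1,g1,e2,g2)
cv2.imwrite('pics/c1.png',np.hstack([cv2.resize(b1[80:230,180:330],(400,400)),cv2.resize(b2[:300,100:400],(400,400))]))
E
```

```text
time_s: 2.65
eef_pos: [0.4784, -0.091, 0.2247]
eef_rot: [3.071, 0.66, 0.002]
contact_force: [0.1, -0.1, -0.1]
grip_width: 0.0913
grasp_force: 0.0
[ 0.47832926 -0.09090256  0.22457268] 2.7
pred [282.30446647 208.21857498]
((255.77955627441406, 155.15609741210938), (53.89113998413086, 58.17911911010742), 34.79035949707031) ((259.7698669433594, 146.2493896484375), (85.09810638427734, 87.47034454345703), 143.81033325195312) ((280.6700744628906, 204.2830047607422), (66.03340911865234, 68.41665649414062), 84.0578842163086) ((280.3902282714844, 180.01771545410156), (100.59574127197266, 102.8365707397461), 96.57820892333984)
```

View pics/c1.png

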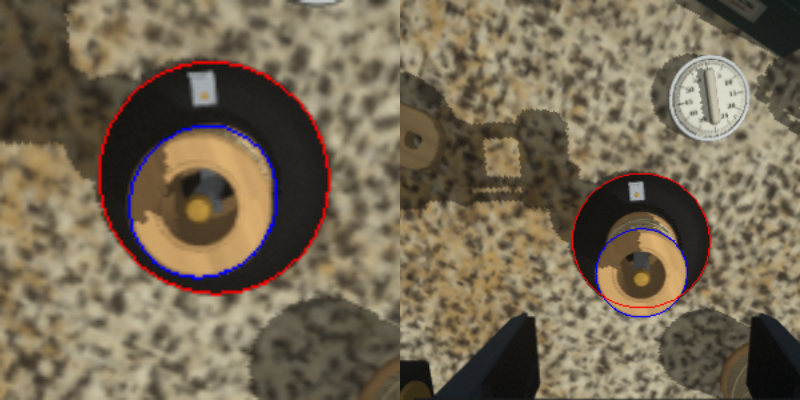

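Both flange fits (blue) sit on the top flange, and the foot (red) is found in each view.

```bash
python3 - <<'E'
from h import *
p1,p2,pt=load('w1.png'),load('w2.png'),load('t0.png')
e1,e2=(255.0,156),(280.7,204.3)
print('flange tri',tri(ray(p1,*e1),ray(p2,*e2)),'with top',tri(ray(pt,353,210.2),ray(p2,*e2)))
for p,e in((p1,e1),(p2,e2)): print(plane(p,*e,.112))
w=plane(p2,280.7-33.5,204.3,.112)-plane(p2,280.7+33.5,204.3,.112); print('dia',np.linalg.norm(w))
g1,g2=(259.8,146.2),(280.4,180)
print('foot',tri(ray(p1,*g1),ray(p2,*g2)),plane(p1,*g1,.02),plane(p2,*g2,.02))
# board corners in top view
T=cv2.cvtColor(cv2.imread('pics/t0.png'),cv2.COLOR_BGR2HSV)
m=((T[...,0]>12)&(T[...,0]<24)&(T[...,1]>80)&(T[...,2]>150)).astype('uint8');m[:,:150]=0;m[:,245:]=0;m[:165]=0;m[270:]=0
m=cv2.morphologyEx(m,cv2.MORPH_OPEN,np.ones((5,5)))
r=cv2.minAreaRect(max(cv2.findContours(m,0,1)[0],key=cv2.contourArea));q=cv2.boxPoints(r);print(r)
for a in q: print(a,plane(pt,*a,.018))
for a in((283,217),(225,217)):print(a,plane(pt,*a,.018))
E
```

```text
flange tri (array([ 0.4800994 , -0.08865516,  0.10874722]), np.float64(0.0004202794383267381)) with top (array([ 0.47971198, -0.09121395,  0.10902704]), np.float64(0.005412698133182037))
[ 0.48076435 -0.0888519   0.112     ]
[ 0.48076926 -0.08815917  0.112     ]
dia 0.06056127511362807
foot (array([ 0.48013426, -0.08755058,  0.00162933]), np.float64(0.0004950651226401033)) [ 0.48212486 -0.08776101  0.02      ] [ 0.4837831  -0.08620142  0.02      ]
((201.5, 216.0), (82.0, 85.0), 90.0)
[159. 175.] [0.61600089 0.46643579 0.018     ]
[244. 175.] [0.61204156 0.21294576 0.018     ]
[244. 257.] [0.36619288 0.21319356 0.018     ]
[159. 257.] [0.37023741 0.45808411 0.018     ]
(283, 217) [0.48216213 0.09867356 0.018     ]
(225, 217) [0.48489109 0.26881557 0.018     ]
```

```bash
python3 -m creep '[[91,2,2.5,-15,0],[91,0,0,-25,0],[91,0,0,-25,0],[91,0,0,-20,0],[91,0,0,-20,0],[91,0,0,-16,0],[91,0,0,-10,0],[91,0,0,-5,0],[91,0,0,0,0],[91,0,0,0,0]]'; python3 -m creep '[[50,0,0,0,0],[50,0,0,0,0],[50,0,0,0,0],[50,0,0,0,0],[50,0,0,0,0],[50,0,0,0,0],[50,0,0,0,0],[50,0,0,0,0],[50,0,0,0,0],[50,0,0,0,0]]'
```

```text
time_s: 3.53
eef_pos: [0.4803, -0.0883, 0.0884]
eef_rot: [3.071, 0.661, 0.001]
contact_force: [-0.4, 0.0, 0.5]
grip_width: 0.0911
grasp_force: 0.0
time_s: 4.37
eef_pos: [0.4803, -0.0884, 0.0881]
eef_rot: [3.071, 0.661, 0.001]
contact_force: [-0.3, -2.9, 5.9]
grip_width: 0.0613
grasp_force: 30.0
```

```bash
python3 -m creep '[[50,0,0,1,0],[50,0,0,1,0],[50,0,0,1,0],[50,0,0,0,0],[50,0,0,0,0],[50,0,0,0,0],[50,0,0,0,0],[50,0,0,0,0],[50,0,0,0,0],[50,0,0,0,0]]'; python3 -m creep '[[50,0,0,0.5,0],[50,0,0,0.5,0],[50,0,0,0.5,0],[50,0,0,0,0],[50,0,0,0,0],[50,0,0,0,0],[50,0,0,0,0],[50,0,0,0,0],[50,0,0,0,0],[50,0,0,0,0]]'
```

```text
time_s: 5.2
eef_pos: [0.48, -0.0882, 0.0909]
eef_rot: [-3.071, -0.661, 0.0]
contact_force: [0.0, -0.2, -3.9]
grip_width: 0.0616
grasp_force: 30.0
time_s: 6.03
eef_pos: [0.48, -0.0882, 0.0924]
eef_rot: [-3.071, -0.661, 0.0]
contact_force: [0.6, -0.1, -4.2]
grip_width: 0.0613
grasp_force: 30.0
```

```bash
python3 -m creep '[[50,0,0,0.3,0],[50,0,0,0.3,0],[50,0,0,0,0],[50,0,0,0,0],[50,0,0,0,0],[50,0,0,0,0],[50,0,0,0,0],[50,0,0,0,0],[50,0,0,0,0],[50,0,0,0,0]]'; python3 -m creep '[[50,0,0,0.3,0],[50,0,0,0.2,0],[50,0,0,0,0],[50,0,0,0,0],[50,0,0,0,0],[50,0,0,0,0],[50,0,0,0,0],[50,0,0,0,0],[50,0,0,0,0],[50,0,0,0,0]]'
```

```text
time_s: 6.87
eef_pos: [0.48, -0.0882, 0.093]
eef_rot: [3.071, 0.661, 0.0]
contact_force: [0.1, 0.9, -3.1]
grip_width: 0.0614
grasp_force: 30.0
time_s: 7.7
eef_pos: [0.4799, -0.0882, 0.0934]
eef_rot: [-3.071, -0.661, 0.0]
contact_force: [1.4, -0.9, -12.2]
grip_width: 0.0613
grasp_force: 30.0
```

```bash
python3 -m creep '[[50,0,0,-0.2,0.05],[50,0,0,0,0.05],[50,0,0,0,0.05],[50,0,0,0,0.05],[50,0,0,0,0.05],[50,0,0,0,0.05],[50,0,0,0.2,0],[50,0,0,0,0],[50,0,0,0,0],[50,0,0,0,0]]'; python3 -m creep '[[50,0,0,-0.2,0.05],[50,0,0,0,0.05],[50,0,0,0,0.05],[50,0,0,0,0.05],[50,0,0,0,0.05],[50,0,0,0,0.05],[50,0,0,0.2,0],[50,0,0,0,0],[50,0,0,0,0],[50,0,0,0,0]]'
```

```text
time_s: 8.53
eef_pos: [0.4799, -0.0882, 0.0934]
eef_rot: [-2.939, -1.11, 0.0]
contact_force: [-0.7, 0.4, -11.1]
grip_width: 0.0612
grasp_force: 30.0
time_s: 9.37
eef_pos: [0.4801, -0.0882, 0.0935]
eef_rot: [2.74, 1.537, 0.0]
contact_force: [0.5, -0.1, -8.8]
grip_width: 0.0616
grasp_force: 30.0
```

```bash
python3 -m creep '[[50,0,0,-0.2,0.05],[50,0,0,0,0.05],[50,0,0,0,0.05],[50,0,0,0,0.05],[50,0,0,0,0.05],[50,0,0,0,0.05],[50,0,0,0.2,0],[50,0,0,0,0],[50,0,0,0,0],[50,0,0,0,0]]'; python3 -m creep '[[50,0,0,-0.2,0.05],[50,0,0,0,0.05],[50,0,0,0,0.05],[50,0,0,0,0.05],[50,0,0,0,0.05],[50,0,0,0,0.05],[50,0,0,0.2,0],[50,0,0,0,0],[50,0,0,0,0],[50,0,0,0,0]]'
```

```text
time_s: 10.2
eef_pos: [0.4802, -0.0883, 0.0936]
eef_rot: [2.479, 1.929, 0.0]
contact_force: [-0.2, 0.1, -3.5]
grip_width: 0.0615
grasp_force: 30.0
time_s: 11.03
eef_pos: [0.48, -0.0882, 0.0935]
eef_rot: [-2.164, -2.278, -0.0]
contact_force: [0.2, 0.7, -4.9]
grip_width: 0.0613
grasp_force: 30.0
```

The force fell to the spool's weight at about 0.9–1.2 rad of turn, so it is probably free. I'll test with a small lift.

```bash
python3 -m creep '[[50,0,0,0.2,0],[50,0,0,0.2,0],[50,0,0,0.2,0],[50,0,0,0.2,0],[50,0,0,0,0],[50,0,0,0,0],[50,0,0,0,0],[50,0,0,0,0],[50,0,0,0,0],[50,0,0,0,0]]'
```

```text
time_s: 11.87
eef_pos: [0.48, -0.0882, 0.0943]
eef_rot: [-2.162, -2.279, 0.0]
contact_force: [0.1, -0.1, -4.1]
grip_width: 0.0612
grasp_force: 30.0
```

```bash
python3 -m creep '[[50,0,0,0,-0.05],[50,0,0,0,-0.05],[50,0,0,0.5,0],[50,0,0,0.5,0],[50,0,0,0.5,0],[50,0,0,0.5,0],[50,0,0,0.5,0],[50,0,0,0.5,0],[50,0,0,0,0],[50,0,0,0,0]]';  python3 -m creep '[[50,0,0,0.7,0],[50,0,0,0.7,0],[50,0,0,0.7,0],[50,0,0,0.7,0],[50,0,0,0.7,0],[50,0,0,0.7,0],[50,0,0,0.7,0],[50,0,0,0,0],[50,0,0,0,0],[50,0,0,0,0]]'
```

```text
time_s: 12.7
eef_pos: [0.48, -0.0882, 0.0973]
eef_rot: [2.273, 2.169, 0.0]
contact_force: [0.4, 0.5, -3.4]
grip_width: 0.0613
grasp_force: 30.0
time_s: 13.53
eef_pos: [0.48, -0.0882, 0.1022]
eef_rot: [-2.273, -2.169, 0.0]
contact_force: [-0.2, -0.5, -3.5]
grip_width: 0.0612
grasp_force: 30.0
```

```bash
python3 -m creep '[[50,0,0,2,0],[50,0,0,4,0],[50,0,0,6,0],[50,0,0,6,0],[50,0,0,6,0],[50,0,0,6,0],[50,0,0,6,0],[50,0,0,6,0],[50,0,0,4,0],[50,0,0,2,0]]';  python3 -m creep '[[50,0,0,4,0],[50,0,0,8,0],[50,0,0,12,0],[50,0,0,12,0],[50,0,0,14,0],[50,0,0,14,0],[50,0,0,14,0],[50,0,0,12,0],[50,0,0,6,0],[50,0,0,0,0]]'
python3 - <<'E'
from h import *
a,_=cap('scene','s1.png'); b,_=cap('wrist','w3.png')
cv2.imwrite('pics/v1.png',np.hstack([cv2.resize(a[130:300,130:400],(400,252)),cv2.resize(b,(400,252))])[:,:,::-1])
E
```

```text
time_s: 14.37
eef_pos: [0.4803, -0.0883, 0.151]
eef_rot: [2.273, 2.168, 0.001]
contact_force: [0.4, -0.6, -3.4]
grip_width: 0.0614
grasp_force: 30.0
time_s: 15.2
eef_pos: [0.4806, -0.0884, 0.2475]
eef_rot: [2.272, 2.167, 0.002]
contact_force: [-0.0, -0.0, -3.4]
grip_width: 0.0612
grasp_force: 30.0
```

View pics/v1.png

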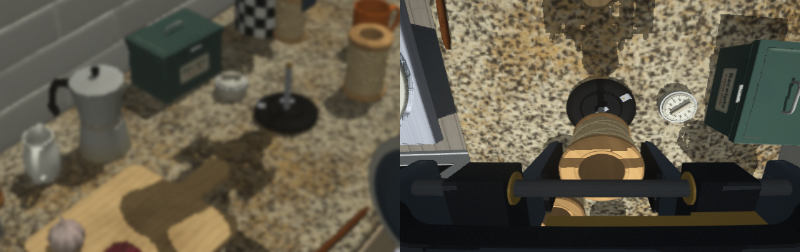

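The spool is off the spindle and held upright, and the stand is standing in its place with the spindle bare. I'll carry it to the board and check the board height from corners seen in both the top and scene views.

```bash
python3 -m creep '[[50,0,10,0,0],[50,0,20,0,0],[50,1,30,0,0],[50,1,35,0,0],[50,1,38,0,0],[50,1,38,0,0],[50,1,38,0,0],[50,1,38,0,0],[50,0,35,0,0],[50,0,30,0,0]]'; python3 -m creep '[[50,0,25,0,0],[50,0,15,0,0],[50,0,6,0,0],[50,0,0,-5,0],[50,0,0,-10,0],[50,0,0,-15,0],[50,0,0,-15,0],[50,0,0,-15,0],[50,0,0,-10,0],[50,0,0,-5,0]]'
python3 - <<'E'
from h import *
pt,ps=load('t0.png'),load('s0.png')
for t,s in(((249,258),(288,285)),((161,257),(217,345)),((160,179),(150,294)),((282,217),(285,241))): print(tri(ray(pt,*t),ray(ps,*s)))
b,_=cap('top','t1.png'); c,_=cap('scene','s2.png')
cv2.imwrite('pics/v2.png',np.hstack([cv2.resize(b[120:300,130:330],(400,360)),cv2.resize(c[180:370,100:311],(400,360))])[:,:,::-1])
print(robot.get_obs()['eef_pos'])
E
```

```text
time_s: 16.13
eef_pos: [0.4848, 0.2267, 0.2453]
eef_rot: [-2.271, -2.169, 0.002]
contact_force: [1.1, 0.7, -3.0]
grip_width: 0.0614
grasp_force: 30.0
time_s: 16.97
eef_pos: [0.4852, 0.2684, 0.1692]
eef_rot: [-2.274, -2.167, 0.004]
contact_force: [-0.5, -0.3, -4.9]
grip_width: 0.0614
grasp_force: 30.0
(array([ 0.37302994,  0.20397513, -0.00857789]), np.float64(0.015045864524761442))
(array([0.37250058, 0.45357755, 0.02031042]), np.float64(0.006229754466610639))
(array([0.59338537, 0.454973  , 0.03089374]), np.float64(0.015320627175827956))
(array([0.47912141, 0.09866985, 0.0059991 ]), np.float64(0.012283119256294807))
[0.48556471 0.26898092 0.1702686 ]
```

View pics/v2.png

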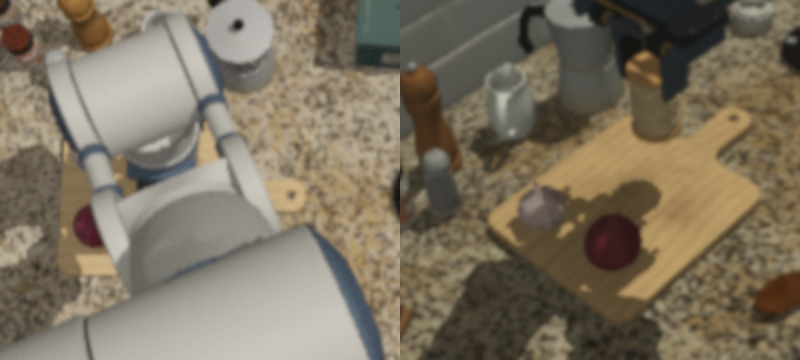

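The spool hangs over the free middle of the board, clear of the onion and garlic. The corner heights average about 12 mm, with poor ray agreement because the corners are rounded. I'll use force to find the touch.

```bash
python3 -m creep '[[50,0,0,-8,0],[50,0,0,-14,0],[50,0,0,-14,0],[50,0,0,-14,0],[50,0,0,-12,0],[50,0,0,-8,0],[50,0,0,-5,0],[50,0,0,-2,0],[50,0,0,0,0],[50,0,0,0,0]]'; python3 -m creep '[[50,0,0,-1,0],[50,0,0,-1,0],[50,0,0,-1,0],[50,0,0,-0.5,0],[50,0,0,-0.5,0],[50,0,0,0,0],[50,0,0,0,0],[50,0,0,0,0],[50,0,0,0,0],[50,0,0,0,0]]'
```

```text
time_s: 17.9
eef_pos: [0.4864, 0.2699, 0.0947]
eef_rot: [2.273, 2.168, 0.001]
contact_force: [0.0, -0.5, -3.2]
grip_width: 0.0616
grasp_force: 30.0
time_s: 18.73
eef_pos: [0.486, 0.2698, 0.0902]
eef_rot: [-2.273, -2.169, -0.0]
contact_force: [1.1, 0.6, -2.4]
grip_width: 0.0611
grasp_force: 30.0
```

```bash
python3 -m creep '[[50,0,0,-0.5,0],[50,0,0,-0.5,0],[50,0,0,-0.5,0],[50,0,0,-0.5,0],[50,0,0,-0.5,0],[50,0,0,0,0],[50,0,0,0,0],[50,0,0,0,0],[50,0,0,0,0],[50,0,0,0,0]]'; python3 -m creep '[[50,0,0,-0.3,0],[50,0,0,-0.3,0],[50,0,0,-0.3,0],[50,0,0,0,0],[50,0,0,0,0],[50,0,0,0,0],[50,0,0,0,0],[50,0,0,0,0],[50,0,0,0,0],[50,0,0,0,0]]'
```

```text
time_s: 19.57
eef_pos: [0.486, 0.2698, 0.0878]
eef_rot: [2.273, 2.169, 0.0]
contact_force: [0.3, -0.1, -3.2]
grip_width: 0.0613
grasp_force: 30.0
time_s: 20.4
eef_pos: [0.486, 0.2698, 0.0868]
eef_rot: [2.273, 2.169, 0.0]
contact_force: [0.5, 0.2, -2.6]
grip_width: 0.0612
grasp_force: 30.0
```

```bash
python3 -m creep '[[50,0,0,-0.3,0],[50,0,0,-0.3,0],[50,0,0,-0.2,0],[50,0,0,0,0],[50,0,0,0,0],[50,0,0,0,0],[50,0,0,0,0],[50,0,0,0,0],[50,0,0,0,0],[50,0,0,0,0]]'
```

```text
time_s: 21.23
eef_pos: [0.486, 0.2698, 0.086]
eef_rot: [-2.273, -2.169, 0.0]
contact_force: [-0.8, -0.1, -4.5]
grip_width: 0.0618
grasp_force: 30.0
```

```bash
python3 -m creep '[[50,0,0,-0.3,0],[50,0,0,-0.3,0],[50,0,0,0,0],[50,0,0,0,0],[50,0,0,0,0],[50,0,0,0,0],[50,0,0,0,0],[50,0,0,0,0],[50,0,0,0,0],[50,0,0,0,0]]'; python3 -m creep '[[50,0,0,-0.3,0],[50,0,0,-0.2,0],[50,0,0,0,0],[50,0,0,0,0],[50,0,0,0,0],[50,0,0,0,0],[50,0,0,0,0],[50,0,0,0,0],[50,0,0,0,0],[50,0,0,0,0]]'
```

```text
time_s: 22.07
eef_pos: [0.4862, 0.2698, 0.0858]
eef_rot: [2.273, 2.168, 0.001]
contact_force: [-0.1, -1.2, 4.7]
grip_width: 0.0613
grasp_force: 30.0
time_s: 22.9
eef_pos: [0.4863, 0.2698, 0.0857]
eef_rot: [2.273, 2.168, 0.001]
contact_force: [-3.1, -2.5, 13.0]
grip_width: 0.0615
grasp_force: 30.0
```

Touchdown, with light contact. I'll back off a hair, open and rise.

```bash
python3 -m creep '[[50,0,0,0.3,0],[50,0,0,0.1,0],[56,0,0,0,0],[62,0,0,0,0],[66,0,0,0,0],[72,0,0,0,0],[80,0,0,0,0],[91,0,0,0,0],[91,0,0,0,0],[91,0,0,0,0]]'; python3 -m creep '[[91,0,0,0,0],[91,0,0,0,0],[91,0,0,4,0],[91,0,0,10,0],[91,0,0,15,0],[91,0,0,20,0],[91,0,0,25,0],[91,0,0,30,0],[91,0,0,30,0],[91,0,0,20,0]]'
python3 - <<'E'
from h import *
b,_=cap('wrist','w4.png'); c,_=cap('scene','s3.png')
cv2.imwrite('pics/v3.png',np.hstack([cv2.resize(b,(400,300)),cv2.resize(c[140:350,80:360],(400,300))])[:,:,::-1])
E
```

```text
time_s: 23.73
eef_pos: [0.486, 0.2698, 0.0853]
eef_rot: [-2.273, -2.169, 0.0]
contact_force: [0.1, 0.2, -0.1]
grip_width: 0.0907
grasp_force: 0.0
time_s: 24.57
eef_pos: [0.4865, 0.27, 0.2432]
eef_rot: [2.272, 2.168, 0.005]
contact_force: [0.8, 0.3, -0.1]
grip_width: 0.0909
grasp_force: 0.0
```

View pics/v3.png

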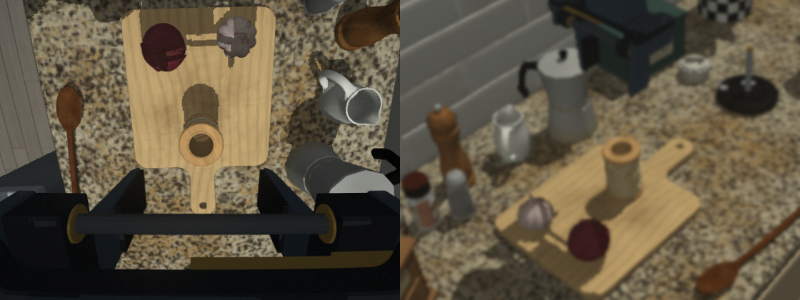

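The spool stands upright on the board, with the onion, garlic and stand undisturbed. Last check: its y position relative to the board's end edges.

```bash
python3 - <<'E'
from h import *
p=load('w4.png')
for n,u,v,z in[('near L',150,166,.018),('near R',252,164,.018),('far L',125,12,.018),('handle end',202,214,.018),('left mid',131,90,.018),('right mid',271,90,.018),('spool top',202,143,.110)]: print(n,plane(p,u*1.4,v*1.4,z).round(3))
E
```

```text
near L [0.391 0.209 0.018]
near R [0.576 0.204 0.018]
far L [0.379 0.46  0.018]
handle end [0.48  0.105 0.018]
left mid [0.374 0.344 0.018]
right mid [0.605 0.333 0.018]
spool top [0.488 0.272 0.11 ]
```

```bash
python3 -c "
from rig import robot
print(robot.job_done())"
```

```text
the job is handed in; nothing more can be done
None
```

The job is handed in with no verdict returned: the smaller spool came off its lock and stands upright on the board, about 15 mm to the handle side of the board's origin, and the last pictures show the stand, onion, garlic and timer in place.

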